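# Pair up the loose bicycle parts in their trays

### The job

Each blue tray on the bench holds one of a pair: a short crank arm, a pedal and a brake lever. Lift the other short crank arm off the hook rack and collect the other pedal and brake lever from among the clutter, and lay each flat in the tray with its match, beside it and roughly parallel to it. Set the parts down rather than dropping them, and leave the parts already in the trays, the long odd crank arm and everything else where they are.

Things in the scene. Friction and masses are not known exactly. Their poses are not given: they have to be found in the camera images.
- crank_b: TO FETCH. Short crank arm, aluminium, 147 mm long, flat underside. Arm 24 wide, 18 thick; boss 36 diameter, 22 thick at the -x end; eye 25 diameter at +x. Origin: mid-length, underside; x along arm, z up. Starts level across the two hooks of the rack, underside 190 mm above the table, the hooks about 32 mm either side of its middle. About 0.18 kg.
- pedal_b: TO FETCH. Pedal, black, steel axle, 114 mm long. Body 84 x 46 x 28 high, centred 15 mm to -x of the origin; 14 mm axle sticks out to +x. Origin: mid overall length, underside; z up, x along axle. Starts flat on the table in the front row, nearer the robot than the trays, any yaw. About 0.16 kg.
- lever_b: TO FETCH. Brake lever, 137 mm long. Black perch 36 x 32 x 26 high at -x (centre x=-50 mm); straight blade root 16 wide, 18 high from x=-32 to 28 (grip here); tip bends 16 mm to -y. Origin: mid-length, underside, on root axis; z up. Starts flat on the table in the front row, nearer the robot than the trays, any yaw. About 0.1 kg.
- crank_a: IN ITS TRAY, lying along it in one half. Short crank arm, aluminium, 147 mm long, flat underside. Arm 24 wide, 18 thick; boss 36 diameter, 22 thick at the -x end; eye 25 diameter at +x. Origin: mid-length, underside; x along arm, z up.
- pedal_a: IN ITS TRAY, lying along it in one half. Pedal, black, steel axle, 114 mm long. Body 84 x 46 x 28 high, centred 15 mm to -x of the origin; 14 mm axle sticks out to +x. Origin: mid overall length, underside; z up, x along axle.
- lever_a: IN ITS TRAY, lying along it in one half. Mirror image of its mate. Brake lever, 137 mm long. Black perch 36 x 32 x 26 high at -x (centre x=-50 mm); straight blade root 16 wide, 18 high from x=-32 to 28 (grip here); tip bends 16 mm to +y. Origin: mid-length, underside, on root axis; z up.
- tray_crank: Tray of the short crank arms: crank_a lies near tray y=-42 mm, the +y half is free. Blue steel, fixed. 184 (x) x 156 (y) mm outside, walls 3 thick and 10 high from the table, floor 4 thick. Origin: centre of underside, at table height.
- tray_pedal: Tray of the pedals: pedal_a lies near tray y=+42 mm, the -y half is free. Blue steel, fixed. 184 (x) x 156 (y) mm outside, walls 3 thick and 10 high from the table, floor 4 thick. Origin: centre of underside, at table height.
- tray_lever: Tray of the brake levers: lever_a lies near tray y=+42 mm, the -y half is free. Blue steel, fixed. 184 (x) x 156 (y) mm outside, walls 3 thick and 10 high from the table, floor 4 thick. Origin: centre of underside, at table height.
- rack: Fixed steel hook rack, right side. Base 130 x 150 x 12 mm. Posts 12 square, 200 high, at x=55, y=-32 and 32; each has a 10 mm round hook running level to -x (top at z=190), turned up at x=-30 to -36, tip at z=212: lift a part 25 mm to clear. Open between the hooks (crossbar only at z=100). Origin: under the hooks' seat, at table height.
- odd_crank: Bystander: odd crank arm, like the pair but 190 mm long and 26 wide; no partner. Lies on the left of the table. Origin mid-length, underside.
- chainring: Bystander: flat toothed steel chainring, 115 mm diameter, 6 thick, lying in the front row. Origin: centre, underside.
- spray_can: Bystander: spray can standing in the front row, 56 mm diameter, 180 high. Origin: centre of its foot.
- grease_jar: Bystander: clear jar with a blue lid standing in the front row, 60 mm diameter, 85 high. Origin: centre of its foot.
- wrench: Bystander: 180 mm wrench lying behind the trays. Origin about its middle.
- driver: Bystander: 190 mm screwdriver lying behind the trays. Origin about its middle.
- lube: Bystander: white lube bottle standing left of the trays, 40 mm diameter, 130 high. Origin: centre of its foot.
- mallet: Bystander: hammer, 180 mm long, lying on the right, nearer the robot than the rack. Origin about its middle.
Things that resemble listed ones, but are neither listed nor needed, are in the scene too. Leave any purple look-alike of the pedal_b alone.

How it is judged:
By the outcome, as a careful person would: the job done as asked, in the order asked, and still so for the second after the job is handed in, with the robot touching nothing.
It also fails if it takes over 72 s, if anything falls off the work surface, if the arm or the gripper's body presses on something with over 40 N, if the wrist force passes 120 N, or if a joint passes its speed limit or range.

### The arm

A 6-joint arm with a two-finger parallel gripper is mounted at the origin on the work surface. World frame = base frame: x ahead of the robot, y to its left, z up, the work surface at z = 0. Lengths are in m, angles in rad, forces in N, time in s.
With the tool pointing down it reaches from about 0.35 to 0.85 m from the base axis. Payload 8.1 kg.
Tool frame: the origin (TCP) lies where the fingers leave the gripper's body, on its centre line; the fingertips stand 84 mm ahead of it and the grasp point (between the pads) lies 65 mm ahead of it; z points along the fingers, y is the direction in which the jaws open and shut (so a half turn about z gives the same grasp; the last joint's range is limited). The gripper opens to 93 mm and grips with 3 to 60 N. Pads are 15 mm wide; open, the fingers measure 128 mm over their backs; the gripper's body (75 mm by 188 mm) begins 65 mm behind the grasp point.
Start: joints at [-1.314, 0.13, 1.488, -0, 1.523, -0.085], TCP at [0.201, -0.565, 0.303] pointing down, gripper open.
Joint ranges: [-2.96, 2.96], [-0.89, 2.26], [0.02, 2.5], [-1.34, 4.48], [0, 2.73], [-2.66, 2.66]. Speed limits (rad/s): [2.39, 2.39, 2.79, 3.14, 3.14, 3.14].

### API

Orientations are given as a rotation vector (axis times angle).
In Python, from rig import env gives the robot as it stands.
- The arm moves only by the shell command python3 -m crank 'ROWS' [FORCE]. ROWS is JSON, a list that holds one entry, the list of rows, each a list of 5 numbers: the gripper command: -1 is fully open, 1 is shut, values between are in proportion, then the shift along the tool's x, y, z in cm, then the turn about the tool's z in degrees. A call has exactly 10 rows; each row shifts and turns the commanded pose from where the row before left it, along the tool's axes as they then stand; what a row does not reach is not made up. A row lasts 1/8 s, in which the tool goes at most 62.5 mm and 10.7 degrees, less where a joint would pass 70% of its speed; a pose out of reach is approached as far as the arm can. A call with a gripper value outside its range is refused whole. The fingers move at their own pace and stop on an object; FORCE is the grip in N (left out, the last holds). Time passes only in rows, so rows that do not move let the fingers close, or fill a call up. It gives the time, the measured TCP pose, the force and the opening at its end, in the units of the state.
- env.observe(): the state, without advancing time (a new reading comes with each control period).
- env.grab_frame(name): name is "scene" or "top"; returns (picture, depth): 384x512x3 uint8, red, green, blue; 384x512 float32, m along the optical axis (not along the pixel's ray), 0 where there is no reading.
- env.camera_model(name): a dict with "mtx" (3x3 intrinsics, pixels), "eye" and "orientation" of the camera in the world. Camera axes: x right, y down, z forward; pixel columns grow to the right and rows downward; lengths in m; the calibration is good to about 2 mm. A picture is of the moment at which its call begins. camera_model takes no time and is no camera call.
- env.finish_job(): hands the job in, once; it reports no verdict.
Trained networks look in the newest picture that a camera, given by its name, has taken for a name from the list of things; names that differ only in an ending like _2 or _b are one class to them, and where a whole thing is asked for, a point or a joint stands for the part that bears it (a point fixed in the world has none). Each returns a list of dicts, best first, with "conf" (0 to 1); they miss things now and then, are a little off and sometimes report something else, mostly with a low value. They report only what shows in the picture. A call takes as long as a camera call. They do not tell look-alikes from the thing itself.
- env.recognise(camera, thing): "pixel" ([column, row] in pixels, amid what is visible of it).
- env.silhouettes(camera, thing): "region" (384x512 bool, what is visible of it) and "pixel" ([column, row] in pixels, amid what is visible of it).
- env.spot_point(camera, thing): "pixel" ([column, row] in pixels: a listed point, or the origin of a listed thing).
The state is a dict: "time_s": time; "q": joint angles; "dq": joint speeds; "tau": joint torques, N m; "ee_pos": TCP position; "orientation": TCP orientation; "wrist_force": force on the tool from outside, world axes, zero at the start; "moment": the same for the moment, N m; "opening": finger opening in m.
Only numpy, scipy, OpenCV 4.12 (cv2) and the standard library are available. Lean on these libraries where they do the work, as an engineer would, in place of code of your own. Each camera call takes 0.05 s, during which the arm holds its last target. There are 200 camera calls.

## Working session

There is one attempt and no reset: what is moved stays moved. The work goes in short steps, Python scripts to look and compute and a shell command to move; the robot and the scene stay as the last step left them, time stands still between calls to the robot, and variables do not carry over. Pictures are saved under pics/ and viewed, about 8 in all and at most 12, crops included, and the job is handed in when it is done.

```bash
ls; mkdir -p pics; cat > h.py <<'E'
import numpy as np, cv2
from scipy.spatial.transform import Rotation as R
from rig import env
def cam(n):
    m=env.camera_model(n); o=np.array(m["orientation"],float)
    Rm=o if o.shape==(3,3) else R.from_rotvec(o).as_matrix()
    return np.array(m["mtx"]),np.array(m["eye"]),Rm
def cloud(n,d):
    K,e,Rm=cam(n); v,u=np.mgrid[:384,:512]
    p=np.stack([(u-K[0,2])/K[0,0]*d,(v-K[1,2])/K[1,1]*d,d],-1)
    return p@Rm.T+e
def ray(n,px,z):
    K,e,Rm=cam(n); r=Rm@np.array([(px[0]-K[0,2])/K[0,0],(px[1]-K[1,2])/K[1,1],1])
    return e+r*(z-e[2])/r[2]
def save(n,name,crop=None,s=1.5):
    im,d=env.grab_frame(n); o=im[:,:,::-1]
    if crop: o=o[crop[1]:crop[3],crop[0]:crop[2]]
    cv2.imwrite('pics/'+name,cv2.resize(o,None,fx=s,fy=s,interpolation=cv2.INTER_CUBIC)); return im,d
E
python3 - <<'E'
from h import *
print(env.observe())
for n in("top","scene"):
    print(n,cam(n))
    im,d=save(n,n+"0.png"); np.save(n+"d.npy",d)
    P=cloud(n,d)
    for t in("crank_b","pedal_b","lever_b","tray_crank","tray_pedal","tray_lever","rack"):
        for s in env.silhouettes(n,t):
            if s["conf"]<.3: continue
            q=P[s["region"]&(d>0)]
            if len(q)==0: continue
            z=np.percentile(q[:,2],90); 
            k=q[q[:,2]>z-.03] if 'tray' not in t else q
            c=k[:,:2]; (cx,cy),(w,h),a=cv2.minAreaRect(c.astype(np.float32))
            print(n,t,round(s["conf"],2),np.round(s["pixel"]),"med",np.round(np.median(q,0),3),"z90",z.round(3),"rect",np.round([cx,cy,w,h,a],3),len(q))
E
```

```text
pics
{'time_s': 0.0, 'q': array([-1.31442228e+00,  1.31204980e-01,  1.48924645e+00,  5.20520388e-06,
        1.52301143e+00, -8.54274861e-02]), 'dq': array([-0.00056981,  0.00133035, -0.00099508,  0.00033471,  0.00080496,
       -0.00034637]), 'tau': array([ 1.21551402e-03, -5.59845042e+01, -4.91755807e+01,  7.67524447e-02,
        3.53056414e-02, -1.49559373e-04]), 'ee_pos': array([ 0.2010138 , -0.56489171,  0.30167917]), 'orientation': array([-3.09398923e+00, -5.33973485e-01,  2.42509936e-04]), 'wrist_force': array([ 0.52460223, -0.02741774,  0.88297662]), 'moment': array([-0.0458745 , -0.03436214, -0.03780092]), 'opening': 0.093259112706145}
top (array([[394.52729327,   0.        , 253.03793808],
       [  0.        , 394.52729327, 190.95223108],
       [  0.        ,   0.        ,   1.        ]]), array([0.4845577 , 0.02891991, 1.41046947]), array([[ 0.00786057, -0.99766785,  0.06780173],
       [-0.99983337, -0.00895856, -0.01590529],
       [ 0.0164756 , -0.06766541, -0.99757203]]))
top crank_b 0.85 [390. 193.] med [ 0.573 -0.418  0.209] z90 0.213 rect [ 5.7100e-01 -4.1700e-01 
[... 2341 characters left out ...]
 [0.79  0.073 0.007] z90 0.009 rect [ 0.79   0.084  0.037  0.177 11.743] 351
scene tray_crank 0.59 [286. 247.] med [0.661 0.007 0.004] z90 0.008 rect [ 6.5100e-01 -7.0000e-03  1.5900e-01  1.8500e-01  8.3281e+01] 2153
scene tray_pedal 0.73 [340. 174.] med [0.621 0.431 0.015] z90 0.02 rect [ 0.619  0.453  0.159  0.137 20.973] 390
scene tray_pedal 0.62 [229. 298.] med [ 0.654 -0.234  0.004] z90 0.007 rect [ 0.64  -0.213  0.172  0.195 83.026] 3687
scene tray_lever 0.71 [208. 203.] med [ 0.462 -0.091  0.112] z90 0.178 rect [ 4.4900e-01 -7.8000e-02  5.0000e-02  5.4000e-02  7.6543e+01] 1280
scene tray_lever 0.63 [312. 210.] med [0.647 0.192 0.004] z90 0.008 rect [0.64  0.21  0.187 0.162 0.909] 1561
```

View pics/top0.png

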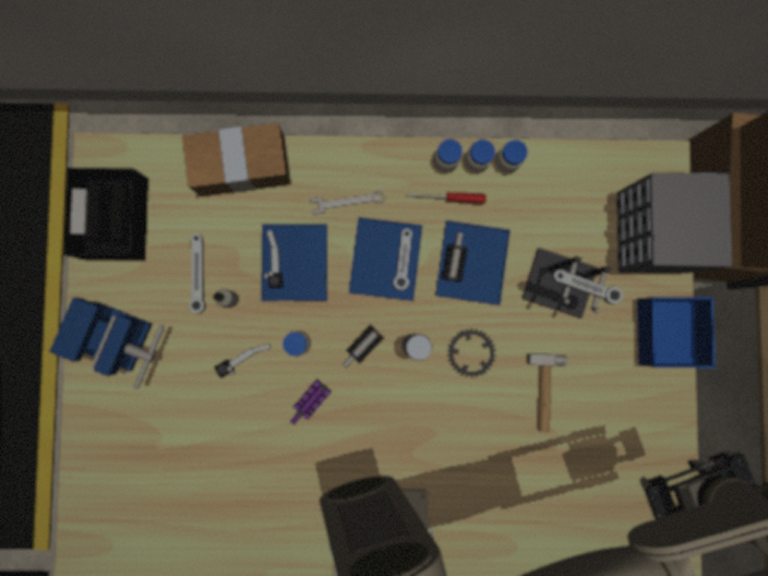

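View pics/scene0.png

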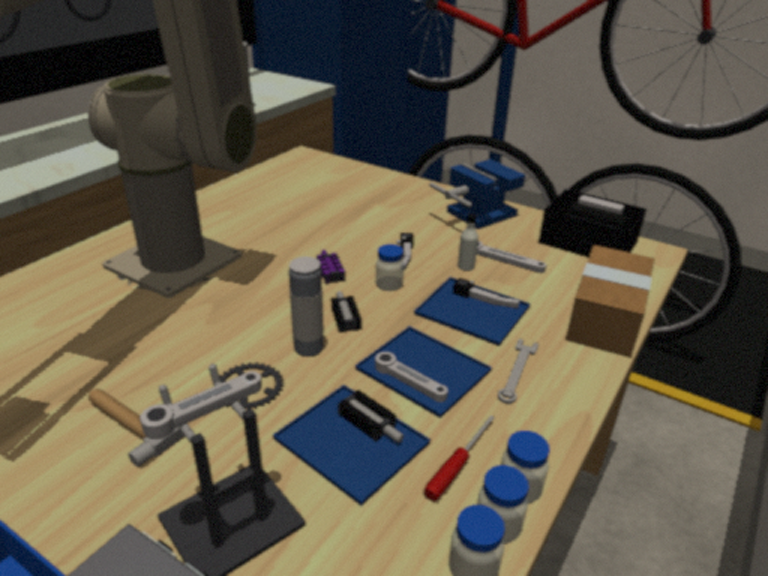

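Top view (768x576): crank_b on the rack at (587,287), black pedal_b at (363,345), lever_b at (243,360). The purple look-alike pedal is at (310,400). The trays are, left to right, lever (295,262), crank (387,258) and pedal (473,262). Next I'll fit exact poses by matching the model outlines to the silhouettes.

```bash
cat >> h.py <<'E'
def box(x0,x1,y0,y1,z0,z1): return np.array([[x,y,z] for x in(x0,x1) for y in(y0,y1) for z in(z0,z1)])/1e3
def cyl(x,r,z1): 
    a=np.linspace(0,2*np.pi,24,False); return np.array([[x+r*np.cos(t),r*np.sin(t),z] for t in a for z in(0,z1)])/1e3
def tip(s): return np.array([[x,y,z] for x,y in((28,-8),(28,8),(68,s*16-6),(68,s*16+6)) for z in(2,14)])/1e3
LV=lambda s:[box(-68,-32,-16,16,0,26),box(-32,28,-8,8,0,18),tip(s)]
CR=[cyl(-55.5,18,22),cyl(61,12.5,18),box(-55,61,-12,12,0,18)]
PD=[box(-57,27,-23,23,0,28),box(27,57,-7,7,7,21)]
TR=[box(-92,92,-78,78,0,10)]
def render(n,parts,p,z,S=4):
    K,e,Rm=cam(n); m=np.zeros((384*S,512*S),np.uint8); c,s=np.cos(p[2]),np.sin(p[2])
    for q in parts:
        w=q@np.array([[c,s,0],[-s,c,0],[0,0,1]])+[p[0],p[1],z]
        k=(w-e)@Rm; uv=k[:,:2]/k[:,2:]*[K[0,0],K[1,1]]+[K[0,2],K[1,2]]
        cv2.fillConvexPoly(m,cv2.convexHull(np.round((uv+.5)*S*16).astype(np.int32)),1,shift=4)
    return cv2.resize(m.astype(np.float32),(512,384),interpolation=cv2.INTER_AREA)
def fit(masks,parts,xy,z,yaws):
    from scipy.optimize import minimize
    def cost(v):
        c=0
        for n,M in masks.items():
            r=render(n,parts,(v[0]/100,v[1]/100,v[2]/10),z); c+=1-np.minimum(r,M).sum()/np.maximum(r,M).sum()
        return c/len(masks)
    best=[]
    for y in yaws:
        x0=np.array([xy[0]*100,xy[1]*100,y*10])
        r=minimize(cost,x0,method="Nelder-Mead",options=dict(initial_simplex=x0+np.vstack([np.zeros(3),np.diag([1,1,2.])]),xatol=.02,fatol=1e-4,maxiter=120))
        best.append((r.fun,r.x[0]/100,r.x[1]/100,np.degrees(r.x[2]/10)%360))
    return sorted(best)
E
cat > m.py <<'E'
from h import *
for n in("top","scene"): env.grab_frame(n)
T=dict(crank_b=(CR,.19,(.571,-.417),"top"),crank_a=(CR,.004,(.648,-.05),0),pedal_b=(PD,0,(.442,.046),0),pedal_a=(PD,.004,(.65,-.174),0),
 lever_b=(LV(-1),0,(.4,.335),"top"),lever_a=(LV(1),.004,(.642,.258),0),tray_crank=(TR,0,(.649,-.007),0),tray_pedal=(TR,0,(.642,-.217),0),tray_lever=(TR,0,(.64,.21),0))
S={}
for t,(parts,z,xy,only) in T.items():
    ms={}
    for n in ([only] if only else ["top","scene"]):
        k=(n,t[:-2] if t[-2:] in("_a","_b") else t)
        if k not in S: S[k]=[s for s in env.silhouettes(n,t) if s["conf"]>.25]
        for s in S[k]:
            if np.hypot(*(ray(n,s["pixel"],z+.015)[:2]-xy))<.04: ms[n]=s["region"].astype(np.float32);break
    if 'tray' in t:   # fill occupant
        ms={n:cv2.fillConvexPoly(np.zeros((384,512),np.float32),cv2.convexHull(np.argwhere(m>0)[:,::-1].astype(np.int32)),1) for n,m in ms.items()}
    if not ms: print(t,"none");continue
    r=fit(ms,parts,xy,z,np.radians(np.arange(0,180,45) if 'tray' in t else np.arange(0,360,45)))
    print(t,list(ms),[np.round(b,3).tolist() for b in r[:3]])
for t in("spray_can","lube","grease_jar","mallet"):
    for s in env.recognise("top",t)[:2]: print(t,round(s["conf"],2),ray("top",s["pixel"],{"spray_can":.18,"lube":.13,"grease_jar":.085,"mallet":.02}[t]).round(3))
print(env.observe()["time_s"])
E
python3 m.py
```

```text
crank_b ['top'] [[0.095, 0.575, -0.417, 70.988], [0.095, 0.575, -0.417, 70.981], [0.095, 0.575, -0.417, 71.09]]
crank_a ['top', 'scene'] [[0.112, 0.648, -0.049, 353.524], [0.113, 0.648, -0.049, 352.92], [0.113, 0.648, -0.049, 353.321]]
pedal_b ['top', 'scene'] [[0.134, 0.436, 0.051, 137.253], [0.134, 0.436, 0.051, 136.413], [0.135, 0.436, 0.051, 136.717]]Traceback (most recent call last):
  File "m.py", line 16, in <module>
    r=fit(ms,parts,xy,z,np.radians(np.arange(0,180,45) if 'tray' in t else np.arange(0,360,45)))
  File "h.py", line 44, in fit
    r=minimize(cost,x0,method="Nelder-Mead",options=dict(initial_simplex=x0+np.vstack([np.zeros(3),np.diag([1,1,2.])]),xatol=.02,fatol=1e-4,maxiter=120))
    res = _minimize_neldermead(fun, x0, args, callback, bounds=bounds,
                               **options)
    fxe = func(xe)
    fx = function(np.copy(x), *(wrapper_args + args))
  File "h.py", line 39, in cost
    r=render(n,parts,(v[0]/100,v[1]/100,v[2]/10),z); c+=1-np.minimum(r,M).sum()/np.maximum(r,M).sum()
  File "h.py", line 28, in render
    K,e,Rm=cam(n); m=np.zeros((384*S,512*S),np.uint8); c,s=np.cos(p[2]),np.sin(p[2])
           ~~~^^^
  File "h.py", line 5, in cam
    m=env.camera_model(n); o=np.array(m["orientation"],float)
ValueError: time passes only in moves, steps and waits
```

The fits are good. camera_model shouldn't be called that often, so I'll cache it and do the remaining ones.

```bash
sed -i 's/^def cam(n)/import functools\n@functools.lru_cache\ndef cam(n)/' h.py
python3 - <<'E'
s=open('m.py').read()
s=s.replace('S={}\n',"S={}\nfor k in('crank_b','crank_a','pedal_b'): T.pop(k)\n")
open('m2.py','w').write(s)
E
python3 m2.py
```

```text
pedal_a ['top', 'scene'] [[0.093, 0.654, -0.173, 349.972], [0.093, 0.654, -0.173, 349.903], [0.093, 0.654, -0.173, 349.99]]
lever_b ['top'] [[0.163, 0.415, 0.326, 303.085], [0.165, 0.415, 0.326, 303.292], [0.165, 0.415, 0.326, 303.389]]
lever_a ['top', 'scene'] [[0.171, 0.645, 0.255, 1.389], [0.171, 0.645, 0.255, 1.501], [0.172, 0.645, 0.255, 1.53]]
tray_crank ['top', 'scene'] [[0.033, 0.649, -0.006, 173.711], [0.033, 0.649, -0.006, 353.726], [0.226, 0.65, -0.006, 71.796]]
tray_pedal ['top', 'scene'] [[0.029, 0.642, -0.216, 172.021], [0.029, 0.642, -0.216, 352.01], [0.236, 0.646, -0.215, 93.823]]
tray_lever ['top', 'scene'] [[0.046, 0.64, 0.21, 180.126], [0.046, 0.64, 0.211, 0.007], [0.227, 0.642, 0.211, 79.565]]
spray_can 0.74 [ 0.453 -0.074  0.18 ]
spray_can 0.47 [ 0.569 -0.431  0.18 ]
lube 0.67 [0.546 0.346 0.13 ]
lube 0.54 [ 0.369 -0.343  0.13 ]
grease_jar 0.68 [0.449 0.191 0.085]
mallet 0.75 [ 0.372 -0.378  0.02 ]
mallet 0.16 [0.403 0.345 0.02 ]
1.9
```

```bash
cat > plan.py <<'E'
# usage: plan.py x y z toolyaw n : steps along a straight world path, in tool cm/deg
import sys; from h import *
x,y,z,a,n=map(float,sys.argv[1:]); n=int(n); s=env.observe(); M=R.from_rotvec(s["orientation"]).as_matrix(); p=np.array(s["ee_pos"])
a0=np.degrees(np.arctan2(M[1,1],M[0,1])); da=(a-a0+180)%360-180; d=(np.array([x,y,z])-p)*100/n
print("pos",p.round(4),"yaw",a0.round(1),"tilt z",M[:,2].round(3),"q",np.degrees(s["q"]).round(0),"F",s["wrist_force"].round(1),"open",round(s["opening"],4),"t",s["time_s"])
for i in range(n):
    t=np.radians(a0+da*i/n); ty=np.array([np.cos(t),np.sin(t)]); tx=np.array([-ty[1],ty[0]])
    print(i,np.round([tx@d[:2],ty@d[:2],-d[2],-da/n],2).tolist())
E
python3 plan.py .575 -.417 .33 -19 10
```

```text
pos [ 0.2011 -0.5653  0.3027] yaw -70.4 tilt z [-0.  0. -1.] q [-75.   7.  85.   0.  87.  -5.] F [-0.6  0.  -0.1] open 0.0931 t 1.9
0 [4.02, -0.14, -0.27, -5.14]
1 [4.02, 0.22, -0.27, -5.14]
2 [3.98, 0.58, -0.27, -5.14]
3 [3.91, 0.93, -0.27, -5.14]
4 [3.81, 1.28, -0.27, -5.14]
5 [3.68, 1.61, -0.27, -5.14]
6 [3.52, 1.94, -0.27, -5.14]
7 [3.34, 2.25, -0.27, -5.14]
8 [3.12, 2.54, -0.27, -5.14]
9 [2.88, 2.81, -0.27, -5.14]
```

```bash
python3 -m crank '[[[-0.3,4,-0.15,-0.3,-5.1],[-0.3,4,0.2,-0.3,-5.1],[-0.3,4,0.6,-0.3,-5.1],[-0.3,3.9,0.9,-0.3,-5.1],[-0.3,3.8,1.3,-0.3,-5.1],[-0.3,3.7,1.6,-0.3,-5.1],[-0.3,3.5,1.9,-0.3,-5.1],[-0.3,3.3,2.3,-0.3,-5.2],[-0.3,3.1,2.5,-0.3,-5.2],[-0.3,2.9,2.8,-0.3,-5.2]]]' 20; python3 plan.py .575 -.417 .276 -19 3
python3 - <<'E'
from h import *
save("scene","scene1.png",(40,180,240,384),3)
E
```

```text
time_s: 3.15
ee_pos: [0.5756, -0.4178, 0.3328]
orientation: [2.557, 1.826, -0.0]
wrist_force: [-0.2, 0.1, 0.1]
opening: 0.0608
pos [ 0.5756 -0.4178  0.3328] yaw -18.9 tilt z [-0. -0. -1.] q [-40.  25.  62.  -0.  93. -21.] F [-0.2  0.1  0.1] open 0.0608 t 3.15
0 [0.02, -0.03, 1.89, 0.02]
1 [0.02, -0.03, 1.89, 0.02]
2 [0.02, -0.03, 1.89, 0.02]
```

View pics/scene1.png

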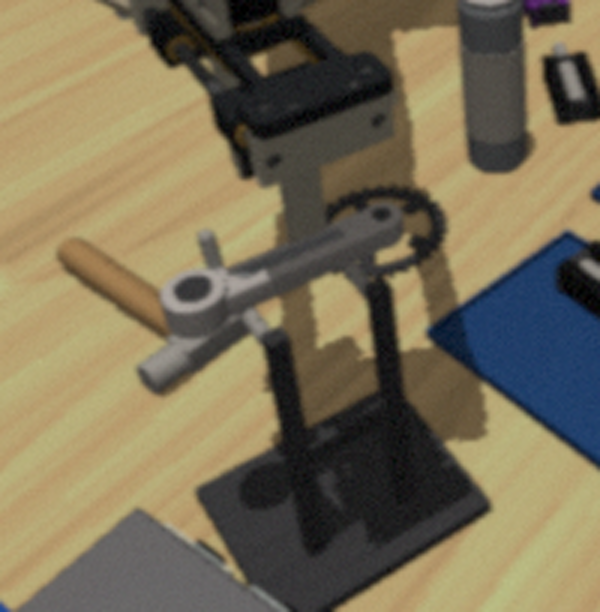

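```bash
python3 - <<'E'
from h import *
K,e,Rm=cam("scene")
for nm,w in dict(tcp=(.5756,-.4178,.333),tip=(.5756,-.4178,.249),tipA=(.6087,-.429,.249),tipB=(.5425,-.4065,.249),mallet=(.42,-.39,.02),crank=(.575,-.417,.208),boss=(.557,-.469,.212)).items():
    k=Rm.T@(np.array(w)-e); uv=k[:2]/k[2]*K[0,0]+K[:2,2]; print(nm,((uv-[40,180])*3).round(0))
E
```

```text
tcp [257.  78.]
tip [278. 200.]
tipA [305. 234.]
tipB [253. 169.]
mallet [199. 340.]
crank [288. 253.]
boss [194. 287.]
```

The tool and crank project where they should, and the cylinder under the boss is the mallet head beyond it. Next I descend, grip and lift.

```bash
python3 -m crank '[[[-0.3,0,-0.05,1.5,0],[-0.3,0,-0.05,1.5,0],[-0.3,0,0,1.4,0],[-0.3,0,0,1.2,0],[-0.3,0,0,0,0],[1,0,0,0,0],[1,0,0,0,0],[1,0,0,0,0],[1,0,0,0,0],[1,0,0,0,0]]]' 25; python3 plan.py .575 -.417 .35 -19 4
```

```text
time_s: 4.45
ee_pos: [0.5736, -0.418, 0.277]
orientation: [2.559, 1.822, 0.0]
wrist_force: [-0.2, 0.7, 1.0]
opening: 0.0239
pos [ 0.5736 -0.418   0.277 ] yaw -19.1 tilt z [ 0. -0. -1.] q [-40.  25.  67.   0.  88. -21.] F [-0.2  0.7  1. ] open 0.0239 t 4.45
0 [0.04, 0.02, -1.82, -0.03]
1 [0.04, 0.02, -1.82, -0.03]
2 [0.04, 0.02, -1.82, -0.03]
3 [0.04, 0.02, -1.82, -0.03]
```

```bash
python3 -m crank '[[[1,0,0,-0.8,0],[1,0,0,-1.5,0],[1,0,0,-2,0],[1,0,0,-2,0],[1,0,0,-1,0],[1,0,0,0,0],[1,0,0,0,0],[1,0,0,0,0],[1,0,0,0,0],[1,0,0,0,0]]]'; python3 plan.py .653 .030 .30 -96.4 10
python3 - <<'E'
from h import *
for n in("scene","top"):
    im,d=save(n,n+"2.png",(40,140,260,384) if n=="scene" else None,2.4 if n=="scene" else 1.5)
    for s in env.silhouettes(n,"crank_b"):
        if s["conf"]>.2: print(n,s["conf"],s["pixel"])
        if abs(ray(n,s["pixel"],.28)[1]+.417)<.06: print(fit({n:s["region"].astype(np.float32)},CR,(.574,-.418),.263,[1.24])); 
E
```

```text
time_s: 5.7
ee_pos: [0.5734, -0.418, 0.3494]
orientation: [-2.559, -1.821, 0.0]
wrist_force: [0.5, 0.4, -1.6]
opening: 0.0238
pos [ 0.5734 -0.418   0.3494] yaw -19.1 tilt z [-0.  0. -1.] q [-40.  24.  61.   0.  95. -21.] F [ 0.5  0.4 -1.6] open 0.0238 t 5.7
0 [4.49, -0.72, 0.49, 7.73]
1 [4.36, -1.31, 0.49, 7.73]
2 [4.14, -1.89, 0.49, 7.73]
3 [3.85, -2.43, 0.49, 7.73]
4 [3.49, -2.92, 0.49, 7.73]
5 [3.06, -3.36, 0.49, 7.73]
6 [2.58, -3.75, 0.49, 7.73]
7 [2.06, -4.06, 0.49, 7.73]
8 [1.49, -4.3, 0.49, 7.73]
9 [0.9, -4.46, 0.49, 7.73]
scene 0.96 [275.1, 250.1]
scene 0.6 [114.1, 241.3]
[(np.float64(0.28262579441070557), np.float64(0.5758840210626631), np.float64(-0.41695741212914794), np.float64(70.5447643165846))]
scene 0.44 [177.2, 253.1]
[(np.float64(1.0), np.float64(0.574), np.float64(-0.418), np.float64(71.04676659622208))]
top 0.81 [266.1, 177.0]
top 0.6 [388.4, 183.4]
[(np.float64(0.6273255348205566), np.float64(0.5759135570596428), np.float64(-0.4148974691816475), np.float64(69.91243130250989))]
top 0.55 [368.7, 189.0]
```

View pics/scene2.png

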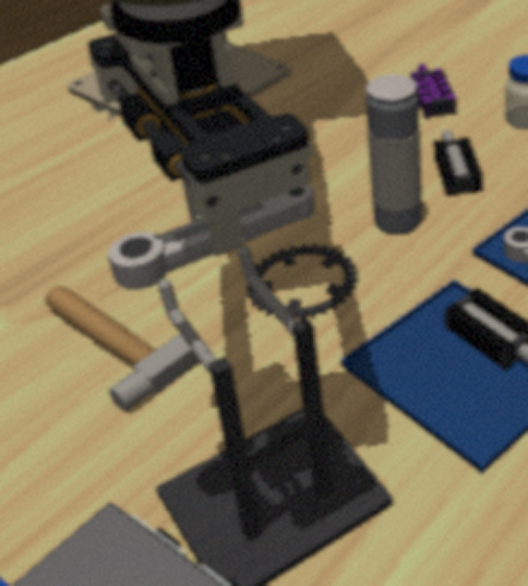

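The crank is held level, clear of the hooks. Next I carry it to its tray.

```bash
python3 -m crank '[[[1,4.5,-0.7,0.5,7.7],[1,4.4,-1.3,0.5,7.7],[1,4.1,-1.9,0.5,7.7],[1,3.8,-2.4,0.5,7.7],[1,3.5,-2.9,0.5,7.7],[1,3.1,-3.4,0.5,7.7],[1,2.6,-3.8,0.5,7.7],[1,2.1,-4.1,0.5,7.7],[1,1.5,-4.3,0.5,7.8],[1,0.9,-4.5,0.5,7.8]]]'; python3 plan.py .653 .030 .12 -96.4 6
```

```text
time_s: 7.15
ee_pos: [0.653, 0.0331, 0.2998]
orientation: [3.136, -0.18, 0.001]
wrist_force: [0.8, 0.5, -1.7]
opening: 0.0237
pos [0.653  0.0331 0.2998] yaw -96.6 tilt z [ 0. -0. -1.] q [-2. 16. 76. -0. 88. 95.] F [ 0.8  0.5 -1.7] open 0.0237 t 7.15
0 [0.01, 0.05, 3.0, -0.03]
1 [0.01, 0.05, 3.0, -0.03]
2 [0.01, 0.05, 3.0, -0.03]
3 [0.01, 0.05, 3.0, -0.03]
4 [0.01, 0.05, 3.0, -0.03]
5 [0.01, 0.05, 3.0, -0.03]
```

```bash
python3 -m crank '[[[1,0,0,1,0],[1,0,0.1,2,0],[1,0,0.1,3,0],[1,0,0.1,3,0],[1,0,0,3,0],[1,0,0,3,0],[1,0,0,2,0],[1,0,0,1,0],[1,0,0,0,0],[1,0,0,0,0]]]'; python3 plan.py .653 .030 .092 -96.4 4
```

```text
time_s: 8.4
ee_pos: [0.6534, 0.0285, 0.1212]
orientation: [-3.137, 0.173, -0.003]
wrist_force: [0.0, -0.4, -0.7]
opening: 0.0237
pos [0.6534 0.0285 0.1212] yaw -96.3 tilt z [ 0.002 -0.    -1.   ] q [-2. 24. 85. -0. 71. 94.] F [ 0.  -0.4 -0.7] open 0.0237 t 8.4
0 [-0.01, -0.04, 0.73, 0.02]
1 [-0.01, -0.04, 0.73, 0.02]
2 [-0.01, -0.04, 0.73, 0.02]
3 [-0.01, -0.04, 0.73, 0.02]
```

```bash
python3 -m crank '[[[1,0,0,1,0],[1,0,0,0.8,0],[1,0,0,0.5,0],[1,0,0,0.3,0],[1,0,0,0.15,0],[1,0,0,0.1,0],[1,0,0,0,0],[1,0,0,0,0],[1,0,0,0,0],[1,0,0,0,0]]]'; python3 plan.py .653 .030 .092 -96.4 1
```

```text
time_s: 9.65
ee_pos: [0.6526, 0.0286, 0.0913]
orientation: [-3.137, 0.173, -0.0]
wrist_force: [0.7, -0.8, -1.0]
opening: 0.0236
pos [0.6526 0.0286 0.0913] yaw -96.3 tilt z [ 0.  0. -1.] q [-2. 26. 86.  0. 68. 94.] F [ 0.7 -0.8 -1. ] open 0.0236 t 9.65
0 [0.03, -0.14, -0.07, 0.08]
```

```bash
python3 -m crank '[[[1,0,0,0.05,0],[1,0,0,0.05,0],[1,0,0,0.05,0],[1,0,0,0.05,0],[1,0,0,0,0],[1,0,0,0,0],[1,0,0,0,0],[1,0,0,0,0],[1,0,0,0,0],[1,0,0,0,0]]]'; python3 plan.py .653 .030 .092 -96.4 1|head -1; python3 - <<'E'
from h import *
print([env.observe()["wrist_force"][2]])
im,d=save("scene","scene3.png",(200,180,360,310),4)
print(env.observe()["wrist_force"])
E
```

```text
time_s: 10.9
ee_pos: [0.6527, 0.0286, 0.091]
orientation: [3.137, -0.173, 0.0]
wrist_force: [-7.4, -0.9, 12.5]
opening: 0.0236
pos [0.6527 0.0286 0.091 ] yaw -96.3 tilt z [ 0. -0. -1.] q [-2. 26. 86. -0. 68. 94.] F [-7.4 -0.9 12.5] open 0.0236 t 10.9
[np.float64(12.51147011809914)]
[-7.08673893 -0.36898475 12.35941354]
```

View pics/scene3.png

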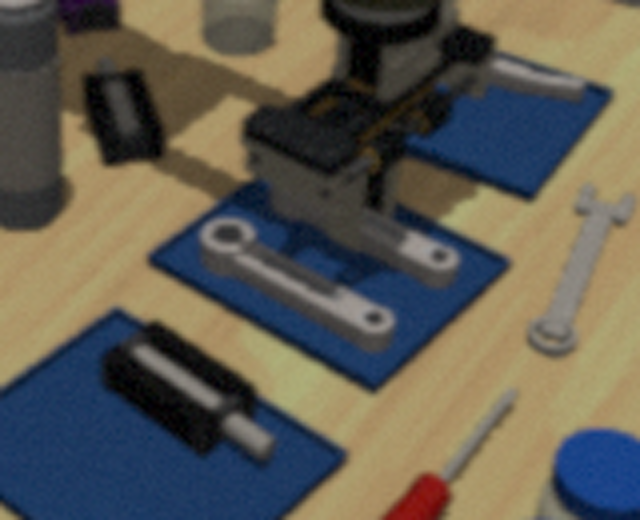

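```bash
python3 -m crank '[[[0.6,0,0,0,0],[0.14,0,0,0,0],[0.14,0,0,0,0],[0.14,0,0,-0.5,0],[0.14,0,0,-2,0],[0.14,0,0,-3,0],[0.14,0,0,-4,0],[0.14,0,0,-5,0],[0.14,0,0,-5,0],[0.14,0,0,-2,0]]]'; python3 plan.py .447 .041 .26 47 16
```

```text
time_s: 12.2
ee_pos: [0.6539, 0.0286, 0.3105]
orientation: [-3.137, 0.173, -0.012]
wrist_force: [-0.0, -0.4, -0.5]
opening: 0.0401
pos [0.6539 0.0286 0.3105] yaw -96.3 tilt z [ 0.008 -0.    -1.   ] q [-2. 15. 76.  0. 89. 94.] F [-0.  -0.4 -0.5] open 0.0401 t 12.2
0 [-1.29, 0.07, 0.32, -8.96]
1 [-1.29, -0.14, 0.32, -8.96]
2 [-1.25, -0.34, 0.32, -8.96]
3 [-1.18, -0.53, 0.32, -8.96]
4 [-1.09, -0.7, 0.32, -8.96]
5 [-0.96, -0.87, 0.32, -8.96]
6 [-0.82, -1.0, 0.32, -8.96]
7 [-0.65, -1.12, 0.32, -8.96]
8 [-0.47, -1.21, 0.32, -8.96]
9 [-0.28, -1.27, 0.32, -8.96]
10 [-0.07, -1.29, 0.32, -8.96]
11 [0.13, -1.29, 0.32, -8.96]
12 [0.33, -1.25, 0.32, -8.96]
13 [0.52, -1.19, 0.32, -8.96]
14 [0.7, -1.09, 0.32, -8.96]
15 [0.86, -0.97, 0.32, -8.96]
```

```bash
python3 -m crank '[[[-0.5,-1.3,0,0,-9],[-0.5,-1.3,-0.1,0,-9],[-0.5,-1.2,-0.3,0,-9],[-0.5,-1.2,-0.5,0,-9],[-0.5,-1.1,-0.7,0,-9],[-0.5,-1,-0.9,0,-9],[-0.5,-0.8,-1,0,-9],[-0.5,-0.6,-1.1,0,-9],[-0.5,-0.5,-1.2,0,-9],[-0.5,-0.3,-1.3,0,-9]]]' && python3 plan.py .447 .041 .31 47 6
```

```text
time_s: 13.45
ee_pos: [0.5224, 0.0356, 0.3039]
orientation: [-2.335, -2.101, 0.001]
wrist_force: [0.3, 0.2, -0.2]
opening: 0.07
pos [0.5224 0.0356 0.3039] yaw -6.0 tilt z [-0.001  0.    -1.   ] q [-2. -4. 97. -0. 87.  4.] F [ 0.3  0.2 -0.2] open 0.07 t 13.45
0 [-0.04, -1.26, -0.1, -8.84]
1 [0.15, -1.25, -0.1, -8.84]
2 [0.34, -1.21, -0.1, -8.84]
3 [0.52, -1.15, -0.1, -8.84]
4 [0.69, -1.05, -0.1, -8.84]
5 [0.85, -0.93, -0.1, -8.84]
```

```bash
python3 -m crank '[[[-0.5,0,-1.3,0,-8.8],[-0.5,0.2,-1.2,0,-8.8],[-0.5,0.3,-1.2,0,-8.8],[-0.5,0.5,-1.1,0,-8.9],[-0.5,0.7,-1,0,-8.9],[-0.5,0.9,-0.9,0,-8.9],[-0.5,0,0,2,0],[-0.5,0,0,2,0],[-0.5,0,0,2,0],[-0.5,0,0,0,0]]]' && python3 plan.py .447 .041 .0925 47 7
```

```text
time_s: 14.7
ee_pos: [0.4477, 0.0429, 0.2424]
orientation: [-1.156, -2.917, 0.002]
wrist_force: [0.0, -0.6, 0.6]
opening: 0.0696
pos [0.4477 0.0429 0.2424] yaw 46.8 tilt z [-0.004  0.    -1.   ] q [ -1. -14. 112.   0.  82. -48.] F [ 0.  -0.6  0.6] open 0.0696 t 14.7
0 [-0.01, -0.03, 2.14, -0.03]
1 [-0.01, -0.03, 2.14, -0.03]
2 [-0.01, -0.03, 2.14, -0.03]
3 [-0.01, -0.03, 2.14, -0.03]
4 [-0.01, -0.03, 2.14, -0.03]
5 [-0.01, -0.03, 2.14, -0.03]
6 [-0.01, -0.03, 2.14, -0.03]
```

```bash
python3 - <<'E'
from h import *
im,d=save("scene","scene4.png",(170,110,330,240),4)
ms=[s for s in env.silhouettes("scene","pedal_b") if s["conf"]>.3]
for s in ms: print(s["conf"],ray("scene",s["pixel"],.015).round(3))
E
```

```text
0.69 [0.454 0.033 0.015]
0.61 [ 0.642 -0.163  0.015]
0.59 [0.32  0.146 0.015]
```

View pics/scene4.png

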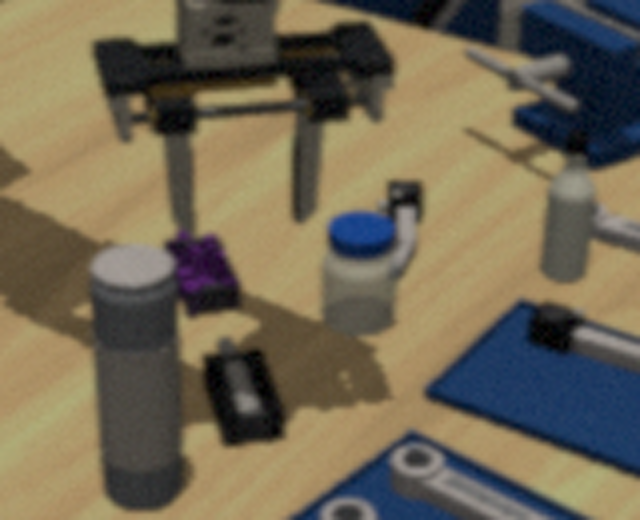

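Both jaws straddle the pedal and clear the can and jar. Next I descend.

```bash
python3 -m crank '[[[-0.5,-0.1,-0.1,2,0],[-0.5,0,0,3,0],[-0.5,0,0,3.5,0],[-0.5,0,0,3,0],[-0.5,0,0,2,0],[-0.5,0,0,1.5,0],[-0.5,0,0,0,0],[1,0,0,0,0],[1,0,0,0,0],[1,0,0,0,0]]]' 25 && python3 plan.py .447 .041 .0925 47 1
```

```text
time_s: 16.05
ee_pos: [0.4495, 0.0413, 0.095]
orientation: [1.156, 2.92, 0.0]
wrist_force: [-0.9, -0.8, 4.0]
opening: 0.046
pos [0.4495 0.0413 0.095 ] yaw 46.8 tilt z [ 0.001 -0.    -1.   ] q [ -1.  -3. 119.  -0.  64. -48.] F [-0.9 -0.8  4. ] open 0.046 t 16.05
0 [0.16, -0.2, 0.25, -0.21]
```

```bash
python3 -m crank '[[[1,0,0,0,0],[1,0,0,-0.5,0],[1,0,0,-1.5,0],[1,0,0,-2.5,0],[1,0,0,-3,0],[1,0,0,-4,0],[1,0,0,-4,0],[1,0,0,-3,0],[1,0,0,-2,0],[1,0,0,-0.5,0]]]' && python3 plan.py .628 -.249 .30 -99 16
```

```text
time_s: 17.3
ee_pos: [0.4496, 0.0415, 0.3066]
orientation: [1.156, 2.918, 0.002]
wrist_force: [0.6, -0.1, -2.8]
opening: 0.0458
pos [0.4496 0.0415 0.3066] yaw 46.8 tilt z [ 0.003 -0.    -1.   ] q [ -1. -16. 108.   0.  89. -48.] F [ 0.6 -0.1 -2.8] open 0.0458 t 17.3
0 [-2.06, -0.56, 0.04, 9.11]
1 [-2.12, -0.23, 0.04, 9.11]
2 [-2.13, 0.11, 0.04, 9.11]
3 [-2.08, 0.45, 0.04, 9.11]
4 [-1.99, 0.77, 0.04, 9.11]
5 [-1.84, 1.08, 0.04, 9.11]
6 [-1.65, 1.35, 0.04, 9.11]
7 [-1.41, 1.6, 0.04, 9.11]
8 [-1.14, 1.8, 0.04, 9.11]
9 [-0.84, 1.96, 0.04, 9.11]
10 [-0.52, 2.07, 0.04, 9.11]
11 [-0.19, 2.12, 0.04, 9.11]
12 [0.15, 2.13, 0.04, 9.11]
13 [0.49, 2.07, 0.04, 9.11]
14 [0.81, 1.97, 0.04, 9.11]
15 [1.11, 1.82, 0.04, 9.11]
```

```bash
python3 -m crank '[[[1,-2.1,-0.5,0,9.1],[1,-2.1,-0.2,0,9.1],[1,-2.1,0.1,0,9.1],[1,-2.1,0.4,0,9.1],[1,-2,0.8,0,9.1],[1,-1.8,1.1,0,9.1],[1,-1.6,1.3,0,9.1],[1,-1.4,1.6,0,9.1],[1,-1.1,1.8,0,9.1],[1,-0.8,2,0,9.1]]]' && python3 plan.py .628 -.249 .30 -99 6
```

```text
time_s: 18.55
ee_pos: [0.5616, -0.1388, 0.3032]
orientation: [-2.896, -1.214, 0.002]
wrist_force: [-0.3, -0.2, -0.5]
opening: 0.0456
pos [ 0.5616 -0.1388  0.3032] yaw -44.5 tilt z [-0.002  0.001 -1.   ] q [-19.   4.  89.   0.  87.  26.] F [-0.3 -0.2 -0.5] open 0.0456 t 18.55
0 [-0.53, 2.08, 0.05, 9.08]
1 [-0.2, 2.14, 0.05, 9.08]
2 [0.14, 2.14, 0.05, 9.08]
3 [0.48, 2.09, 0.05, 9.08]
4 [0.8, 1.99, 0.05, 9.08]
5 [1.1, 1.84, 0.05, 9.08]
```

```bash
python3 -m crank '[[[1,-0.5,2.1,0,9.1],[1,-0.2,2.1,0,9.1],[1,0.1,2.1,0,9.1],[1,0.5,2.1,0,9.1],[1,0.8,2,0,9.1],[1,1.1,1.8,0,9],[1,0,0,2,0],[1,0,0,4,0],[1,0,0,4,0],[1,0,0,2,0]]]' && python3 plan.py .628 -.249 .13 -99 6
python3 - <<'E'
from h import *
env.grab_frame("scene");env.grab_frame("top")
z=env.observe()["ee_pos"][2]-.095
for n in("scene","top"):
  for s in env.silhouettes(n,"pedal_b"):
    w=ray(n,s["pixel"],z+.02)
    if s["conf"]>.2: print(n,s["conf"],w.round(3))
    if np.hypot(*(w[:2]-[.635,-.25]))<.05:print([np.round(x,3) for x in fit({n:s["region"].astype(np.float32)},PD,(.643,-.25),z,[np.radians(-9)])])
E
```

```text
time_s: 19.8
ee_pos: [0.6262, -0.2457, 0.1792]
orientation: [-3.13, 0.233, 0.01]
wrist_force: [-0.2, -0.7, -1.4]
opening: 0.0456
pos [ 0.6262 -0.2457  0.1792] yaw -98.5 tilt z [-0.006  0.003 -1.   ] q [-26.  23.  79.   0.  77.  73.] F [-0.2 -0.7 -1.4] open 0.0456 t 19.8
0 [0.04, 0.05, 0.82, 0.08]
1 [0.04, 0.05, 0.82, 0.08]
2 [0.04, 0.05, 0.82, 0.08]
3 [0.04, 0.05, 0.82, 0.08]
4 [0.04, 0.05, 0.82, 0.08]
5 [0.04, 0.05, 0.82, 0.08]
scene 0.58 [ 0.646 -0.25   0.105]
[array([ 3.38000e-01,  6.44000e-01, -2.47000e-01,  3.49182e+02])]
scene 0.58 [ 0.713 -0.241  0.105]
top 0.62 [0.329 0.157 0.105]
top 0.58 [ 0.641 -0.155  0.105]
```

```bash
python3 -m crank '[[[1,0.1,0.3,1.5,0.5],[1,0,0,2,0],[1,0,0,2,0],[1,0,0,1,0],[1,0,0,0.6,0],[1,0,0,0.3,0],[1,0,0,0.1,0],[1,0,0,0,0],[1,0,0,0,0],[1,0,0,0,0]]]' && python3 plan.py .628 -.249 .098 -99 1
```

```text
time_s: 21.25
ee_pos: [0.6292, -0.2507, 0.1096]
orientation: [3.131, -0.252, 0.001]
wrist_force: [-0.3, -0.3, -1.9]
opening: 0.0461
pos [ 0.6292 -0.2507  0.1096] yaw -99.2 tilt z [ 0. -0. -1.] q [-26.  28.  81.  -0.  71.  73.] F [-0.3 -0.3 -1.9] open 0.0461 t 21.25
0 [-0.15, -0.14, 1.16, -0.22]
```

```bash
python3 -m crank '[[[1,0,0,0.4,0],[1,0,0,0.3,0],[1,0,0,0.15,0],[1,0,0,0.05,0],[1,0,0,0.05,0],[1,0,0,0.05,0],[1,0,0,0.05,0],[1,0,0,0,0],[1,0,0,0,0],[1,0,0,0,0]]]' && python3 plan.py .628 -.249 .098 -99 1
```

```text
time_s: 22.5
ee_pos: [0.6292, -0.2506, 0.0991]
orientation: [3.131, -0.252, 0.0]
wrist_force: [-0.4, 0.8, 2.7]
opening: 0.0458
pos [ 0.6292 -0.2506  0.0991] yaw -99.2 tilt z [ 0. -0. -1.] q [-26.  29.  82.  -0.  70.  73.] F [-0.4  0.8  2.7] open 0.0458 t 22.5
0 [-0.14, -0.14, 0.11, -0.21]
```

```bash
python3 -m crank '[[[1,0,0,0.05,0],[1,0,0,0,0],[0.5,0,0,0,0],[-0.16,0,0,0,0],[-0.16,0,0,0,0],[-0.16,0,0,-0.5,0],[-0.16,0,0,-2,0],[-0.16,0,0,-4,0],[-0.16,0,0,-6,0],[-0.16,0,0,-6,0]]]' && python3 plan.py .43 .31 .30 33 16
python3 - <<'E'
from h import *
save("scene","scene5.png",(150,180,350,330),4)
s=open('m.py').read().replace("S={}\n","S={}\nT={k:v for k,v in T.items() if k=='lever_b'}\n").split("for t in(\"spray")[0]
exec(s)
E
```

```text
time_s: 23.75
ee_pos: [0.6289, -0.2505, 0.2867]
orientation: [3.131, -0.252, 0.002]
wrist_force: [0.5, -0.3, 0.2]
opening: 0.054
pos [ 0.6289 -0.2505  0.2867] yaw -99.2 tilt z [ 0.001 -0.001 -1.   ] q [-26.  20.  73.   0.  87.  73.] F [ 0.5 -0.3  0.2] open 0.054 t 23.75
0 [-1.79, -3.26, -0.08, -8.26]
1 [-1.3, -3.48, -0.08, -8.26]
2 [-0.79, -3.63, -0.08, -8.26]
3 [-0.26, -3.71, -0.08, -8.26]
4 [0.28, -3.71, -0.08, -8.26]
5 [0.81, -3.63, -0.08, -8.26]
6 [1.32, -3.47, -0.08, -8.26]
7 [1.81, -3.25, -0.08, -8.26]
8 [2.26, -2.95, -0.08, -8.26]
9 [2.66, -2.6, -0.08, -8.26]
10 [3.0, -2.19, -0.08, -8.26]
11 [3.29, -1.74, -0.08, -8.26]
12 [3.5, -1.25, -0.08, -8.26]
13 [3.64, -0.73, -0.08, -8.26]
14 [3.71, -0.2, -0.08, -8.26]
15 [3.7, 0.34, -0.08, -8.26]
lever_b ['top'] [[0.162, 0.415, 0.326, 304.454], [0.162, 0.415, 0.326, 304.111], [0.163, 0.415, 0.326, 304.241]]
```

View pics/scene5.png

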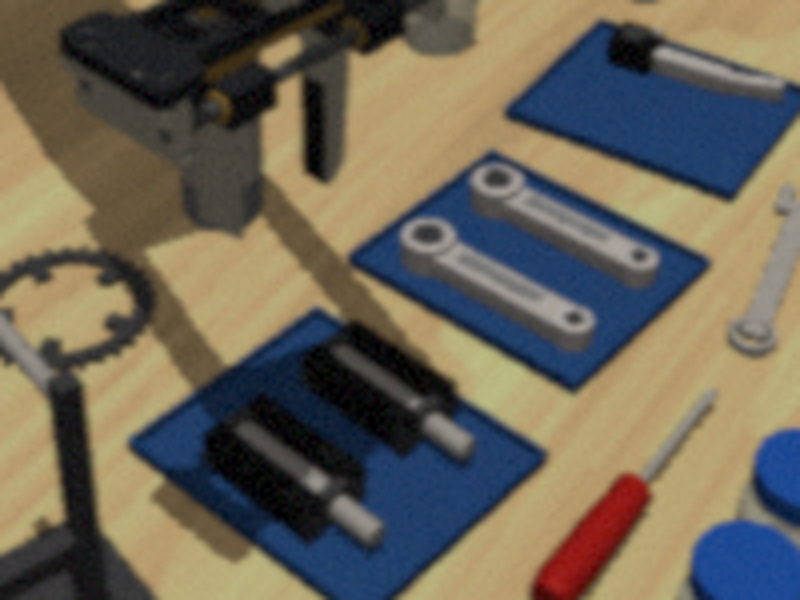

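Crank and pedal both lie flat beside their mates: cranks around (510,260), pedals around (340,430). Lever next. I'll check its fit with an overlay while moving there.

```bash
python3 - <<'E'
from h import *
im,d=env.grab_frame("top"); o=im[:,:,::-1].copy()
r=render("top",LV(-1),(.415,.326,np.radians(304)),0); big=cv2.resize(o[205:265,120:200],None,fx=8,fy=8,interpolation=cv2.INTER_CUBIC)
m=(cv2.resize(r[205:265,120:200],None,fx=8,fy=8)>.5).astype(np.uint8)
c,_=cv2.findContours(m,0,1); big=cv2.convertScaleAbs(big,alpha=1.6); cv2.drawContours(big,c,-1,(0,0,255),1); cv2.imwrite("pics/lever6.png",big)
E
python3 -m crank '[[[-0.16,-1.8,-3.3,-0.2,-8.3],[-0.16,-1.3,-3.5,-0.2,-8.3],[-0.16,-0.8,-3.6,-0.2,-8.3],[-0.16,-0.3,-3.7,-0.2,-8.3],[-0.16,0.3,-3.7,-0.2,-8.3],[-0.16,0.8,-3.6,-0.2,-8.3],[-0.16,1.3,-3.5,0,-8.3],[-0.16,1.8,-3.3,0,-8.3],[-0.16,2.3,-3,0,-8.3],[-0.16,2.7,-2.6,0,-8.3]]]' && python3 plan.py .412 .330 .30 34 7
```

```text
time_s: 25.25
ee_pos: [0.5013, 0.1015, 0.2933]
orientation: [-2.507, -1.891, 0.005]
wrist_force: [0.2, 0.3, -0.5]
opening: 0.0537
pos [0.5013 0.1015 0.2933] yaw -15.9 tilt z [-0.003 -0.    -1.   ] q [  6.  -6. 100.   0.  86.  22.] F [ 0.2  0.3 -0.5] open 0.0537 t 25.25
0 [2.79, -2.12, -0.1, -7.14]
1 [3.03, -1.76, -0.1, -7.14]
2 [3.23, -1.37, -0.1, -7.14]
3 [3.37, -0.96, -0.1, -7.14]
4 [3.46, -0.53, -0.1, -7.14]
5 [3.5, -0.1, -0.1, -7.14]
6 [3.49, 0.34, -0.1, -7.14]
```

View pics/lever6.png

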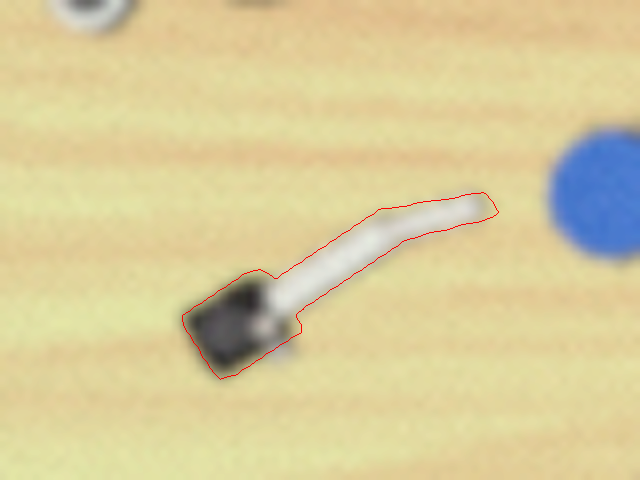

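The overlay matches: perch at (225,325), root axis aligned. Moving over it.

```bash
python3 -m crank '[[[-0.16,2.8,-2.1,0,-7.1],[-0.16,3,-1.8,0,-7.1],[-0.16,3.2,-1.4,0,-7.1],[-0.16,3.4,-1,0,-7.1],[-0.16,3.5,-0.5,0,-7.1],[-0.16,3.5,-0.1,0,-7.2],[-0.16,3.5,0.3,0,-7.2],[-0.16,0,0,2,0],[-0.16,0,0,4,0],[-0.16,0,0,4,0]]]' && python3 plan.py .412 .330 .087 34 5
```

```text
time_s: 26.5
ee_pos: [0.4133, 0.3284, 0.1921]
orientation: [-1.485, -2.768, 0.004]
wrist_force: [0.2, 0.7, -0.8]
opening: 0.0535
pos [0.4133 0.3284 0.1921] yaw 33.6 tilt z [-0.002 -0.002 -1.   ] q [ 33.   1. 104.  -0.  75.  -1.] F [ 0.2  0.7 -0.8] open 0.0535 t 26.5
0 [0.04, -0.0, 2.1, -0.08]
1 [0.04, -0.0, 2.1, -0.08]
2 [0.04, -0.0, 2.1, -0.08]
3 [0.04, -0.0, 2.1, -0.08]
4 [0.04, -0.0, 2.1, -0.08]
```

```bash
python3 -m crank '[[[-0.16,0.1,0,2,-0.4],[-0.16,0.1,0,2.5,0],[-0.16,0,0,2,0],[-0.16,0,0,1.5,0],[-0.16,0,0,1,0],[-0.16,0,0,0.3,0],[-0.16,0,0,0,0],[-0.16,0,0,0,0],[-0.16,0,0,0,0],[-0.16,0,0,0,0]]]' 20 && python3 plan.py .412 .330 .087 34 1
```

```text
time_s: 27.75
ee_pos: [0.4129, 0.3316, 0.1026]
orientation: [1.473, 2.775, 0.001]
wrist_force: [-0.2, -0.3, -0.1]
opening: 0.054
pos [0.4129 0.3316 0.1026] yaw 34.1 tilt z [ 0.  0. -1.] q [ 33.   8. 107.   0.  65.  -1.] F [-0.2 -0.3 -0.1] open 0.054 t 27.75
0 [-0.08, -0.17, 1.56, 0.09]
```

Down another 15.5 mm, then grip.

```bash
python3 -m crank '[[[-0.16,0,0,0.7,0],[-0.16,0,0,0.5,0],[-0.16,0,0,0.25,0],[-0.16,0,0,0.1,0],[-0.16,0,0,0,0],[1,0,0,0,0],[1,0,0,0,0],[1,0,0,0,0],[1,0,0,0,0],[1,0,0,0,0]]]' 20 && python3 plan.py .412 .330 .2 34 1
```

```text
time_s: 29.0
ee_pos: [0.4128, 0.3314, 0.0868]
orientation: [-1.473, -2.775, 0.0]
wrist_force: [-0.8, -0.2, 1.0]
opening: 0.0159
pos [0.4128 0.3314 0.0868] yaw 34.1 tilt z [-0. -0. -1.] q [ 33.   9. 107.  -0.  63.  -1.] F [-0.8 -0.2  1. ] open 0.0159 t 29.0
0 [-0.07, -0.14, -11.32, 0.08]
```

```bash
python3 -m crank '[[[1,0,0,-0.5,0],[1,0,0,-1,0],[1,0,0,-2,0],[1,0,0,-3,0],[1,0,0,-3,0],[1,0,0,-3,0],[1,0,0,-2.5,0],[1,0,0,-1.5,0],[1,0,0,0,0],[1,0,0,0,0]]]' && python3 plan.py .639 .174 .25 91 10
```

```text
time_s: 30.25
ee_pos: [0.4124, 0.3311, 0.2506]
orientation: [-1.473, -2.774, 0.002]
wrist_force: [-0.7, -0.0, -1.2]
opening: 0.0158
pos [0.4124 0.3311 0.2506] yaw 34.1 tilt z [-0.001 -0.001 -1.   ] q [ 33.  -2. 100.  -0.  82.  -1.] F [-0.7 -0.  -1.2] open 0.0158 t 30.25
0 [-2.57, 1.0, 0.01, -5.69]
1 [-2.66, 0.74, 0.01, -5.69]
2 [-2.72, 0.47, 0.01, -5.69]
3 [-2.75, 0.2, 0.01, -5.69]
4 [-2.76, -0.08, 0.01, -5.69]
5 [-2.74, -0.35, 0.01, -5.69]
6 [-2.69, -0.62, 0.01, -5.69]
7 [-2.61, -0.88, 0.01, -5.69]
8 [-2.51, -1.14, 0.01, -5.69]
9 [-2.39, -1.38, 0.01, -5.69]
```

```bash
python3 -m crank '[[[1,-2.6,1,0,-5.7],[1,-2.7,0.7,0,-5.7],[1,-2.7,0.5,0,-5.7],[1,-2.8,0.2,0,-5.7],[1,-2.8,-0.1,0,-5.7],[1,-2.7,-0.3,0,-5.7],[1,-2.7,-0.6,0,-5.7],[1,-2.6,-0.9,0,-5.7],[1,-2.5,-1.1,0,-5.7],[1,-2.4,-1.4,0,-5.7]]]' && python3 -m crank '[[[1,0,0,0,0],[1,0,0,1,0],[1,0,0,2,0],[1,0,0,3,0],[1,0,0,3,0],[1,0,0,2,0],[1,0,0,1,0],[1,0,0,0,0],[1,0,0,0,0],[1,0,0,0,0]]]' && python3 plan.py .639 .174 .091 91 5
python3 - <<'E'
from h import *
env.grab_frame("scene"); p=env.observe()["ee_pos"]; z=p[2]-.087
for s in env.silhouettes("scene","lever_b"):
    w=ray("scene",s["pixel"],z+.01); print(round(s["conf"],2),w.round(3))
    if np.hypot(*(w[:2]-[.645,.174]))<.06: print(fit({"scene":s["region"].astype(np.float32)},LV(-1),(.645,.174),z,[0.02]))
E
```

```text
time_s: 31.5
ee_pos: [0.6404, 0.1734, 0.2496]
orientation: [0.035, -3.138, 0.001]
wrist_force: [-0.1, 0.0, -1.6]
opening: 0.0154
time_s: 32.75
ee_pos: [0.6413, 0.1742, 0.1332]
orientation: [-0.03, 3.139, 0.001]
wrist_force: [-1.1, 0.2, -1.6]
opening: 0.0159
pos [0.6413 0.1742 0.1332] yaw 91.1 tilt z [ 0.002  0.    -1.   ] q [ 11.  25.  83.   0.  72. -80.] F [-1.1  0.2 -1.6] open 0.0159 t 32.75
0 [0.05, -0.0, 0.84, 0.02]
1 [0.05, -0.0, 0.84, 0.02]
2 [0.05, -0.0, 0.84, 0.02]
3 [0.05, -0.0, 0.84, 0.02]
4 [0.05, -0.0, 0.84, 0.02]
0.7 [0.614 0.165 0.056]
[(np.float64(0.2769553065299988), np.float64(0.6447017077733932), np.float64(0.1752516540994806), np.float64(4.314730892338234))]
0.48 [0.691 0.199 0.056]
[(np.float64(0.7319083213806152), np.float64(0.670685568650945), np.float64(0.1929938429282956), np.float64(17.677660303493195))]
```

```bash
python3 -m crank '[[[1,0,0,1,0],[1,0,0,1,0],[1,0,0,1,0],[1,0,0,0.6,0],[1,0,0,0.3,0],[1,0,0,0.1,0],[1,0,0,0.05,0],[1,0,0,0.05,0],[1,0,0,0,0],[1,0,0,0,0]]]' && python3 plan.py .639 .174 .091 91 1
```

```text
time_s: 34.1
ee_pos: [0.6405, 0.1741, 0.0909]
orientation: [-0.03, 3.141, 0.0]
wrist_force: [0.1, -0.4, -1.2]
opening: 0.0163
pos [0.6405 0.1741 0.0909] yaw 91.1 tilt z [ 0.  0. -1.] q [ 11.  27.  84.   0.  68. -80.] F [ 0.1 -0.4 -1.2] open 0.0163 t 34.1
0 [0.15, -0.01, -0.01, 0.08]
```

```bash
python3 -m crank '[[[1,0,0,0.05,0],[1,0,0,0.05,0],[1,0,0,0.05,0],[1,0,0,0,0],[1,0,0,0,0],[1,0,0,0,0],[1,0,0,0,0],[1,0,0,0,0],[1,0,0,0,0],[1,0,0,0,0]]]'
```

```text
time_s: 35.35
ee_pos: [0.6405, 0.1741, 0.0908]
orientation: [-0.03, 3.141, -0.0]
wrist_force: [-6.9, -1.4, 11.1]
opening: 0.0158
```

Contact at 11 N. Next: release, retreat and check.

```bash
python3 -m crank '[[[0.7,0,0,0,0],[0.35,0,0,0,0],[0.35,0,0,0,0],[0.35,0,0,-0.5,0],[0.35,0,0,-2,0],[0.35,0,0,-4,0],[0.35,0,0,-5,0],[0.35,0,0,-5,0],[0.35,0,0,-4,0],[0.35,0,0,0,0]]]' && python3 -m crank '[[[0.35,4,0,0,0],[0.35,5,0,0,0],[0.35,5,0,0,0],[0.35,5,0,0,0],[0.35,4,0,0,0],[0.35,2,0,0,0],[0.35,0,0,0,0],[0.35,0,0,0,0],[0.35,0,0,0,0],[0.35,0,0,0,0]]]'
python3 - <<'E'
from h import *
save("scene","scene7.png",(120,120,400,330),2.8); env.grab_frame("top")
for t,parts,xs in(("crank_b",CR,[(.648,-.049),(.653,.029)]),("pedal_b",PD,[(.654,-.173),(.643,-.25)]),("lever_b",None,[(.645,.255),(.645,.174)])):
  for n in("top","scene"):
    S=env.silhouettes(n,t)
    for i,x in enumerate(xs):
      for s in S:
        if s["conf"]>.2 and np.hypot(*(ray(n,s["pixel"],.02)[:2]-x))<.035:
          print(t,i,n,np.round(fit({n:s["region"].astype(np.float32)},parts or LV(1-2*i),x,.004,[-.1])[0],3));break
E
```

```text
time_s: 36.6
ee_pos: [0.6424, 0.1744, 0.3017]
orientation: [-0.03, 3.131, 0.003]
wrist_force: [-0.2, 0.6, -0.7]
opening: 0.0303
time_s: 37.85
ee_pos: [0.3909, 0.1692, 0.294]
orientation: [0.029, -3.141, 0.0]
wrist_force: [0.4, -0.0, 0.3]
opening: 0.0298
crank_b 0 top [ 1.18000e-01  6.49000e-01 -4.90000e-02  3.53497e+02]
crank_b 1 top [7.60000e-02 6.54000e-01 2.70000e-02 3.53174e+02]
crank_b 0 scene [ 1.74000e-01  6.46000e-01 -4.80000e-02  3.51588e+02]
crank_b 1 scene [9.90000e-02 6.55000e-01 2.90000e-02 3.53605e+02]
pedal_b 0 top [ 1.08000e-01  6.54000e-01 -1.73000e-01  3.51175e+02]
pedal_b 1 top [ 2.4200e-01  6.4600e-01 -2.5500e-01  3.4693e+02]
pedal_b 0 scene [ 1.4300e-01  6.5500e-01 -1.7400e-01  3.4762e+02]
pedal_b 1 scene [ 7.00000e-02  6.46000e-01 -2.53000e-01  3.50233e+02]
lever_b 0 top [0.127 0.645 0.255 1.059]
lever_b 0 scene [1.69000e-01 6.42000e-01 2.57000e-01 3.59524e+02]
lever_b 1 scene [0.11  0.646 0.176 1.855]
```

View pics/scene7.png

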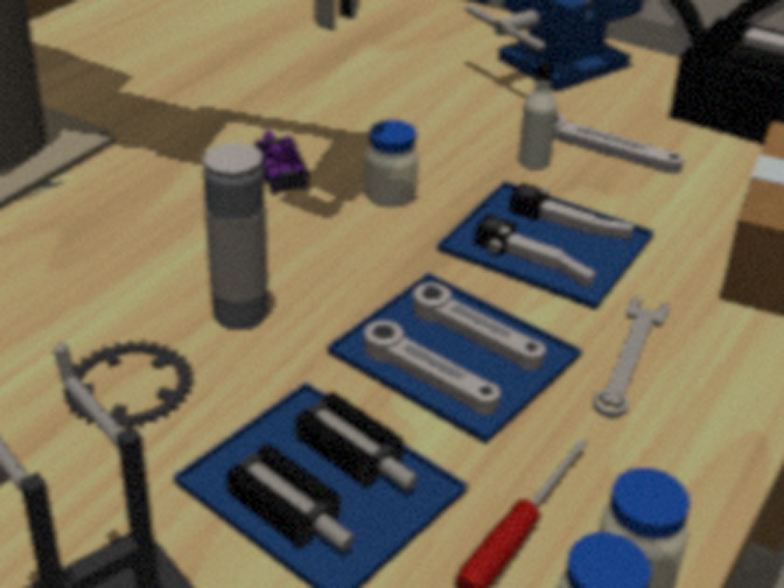

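All three pairs lie side by side and flat in their trays (levers at about (545,235), cranks (455,340), pedals (320,465)). Nothing else appears to have moved. Handing in.

```bash
python3 -c "
from rig import env
print(env.finish_job())"
```

```text
the job is handed in; nothing more can be done
None
```

I lifted crank_b off the rack, then fetched pedal_b and lever_b. I set each one down until I felt contact (up to about 12 N at the wrist), next to its match. The job was handed in at about 38 s, with the arm clear of everything.

- **Final fits:** each fetched part is within about 4° of parallel to its mate, with 76–82 mm between their centres. The mates already in the trays measure within 3 mm of where they started.
- **Other things:** in the last picture nothing else looks moved, though I judged that by eye and did not measure it.
- **Weak checks:** the top-camera fit of pedal_b was poor (overlap error 0.24), but it agreed with the scene-camera fit to 2 mm and about 3°. lever_b was confirmed only by the scene camera; the top camera gave no detection of it.

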